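# Load a hammer head into a spring-return marking drawer and hold it at the index

## Robot

A 6-joint arm with a two-finger parallel gripper is mounted at the origin on the work surface. World frame = base frame: x ahead of the robot, y to its left, z up, the work surface at z = 0. Lengths are in mm, angles in degrees, forces in N, time in s.
With the tool pointing down it reaches from about 325 to 850 mm from the base axis. Payload 4.4 kg.
Tool frame: the origin (TCP) lies on the centre line of the jaws, within the pads' length; the fingertips stand 8 mm ahead of it and the grasp point (between the pads) lies 11 mm behind it (finger_overhang is the distance from the TCP to the fingertips, in mm); z points along the fingers, y is the direction in which the jaws open and shut (so a half turn about z gives the same grasp; the last joint's range is limited). The gripper opens to 94 mm and grips with 3 to 60 N. Pads are 16 mm wide; open, the fingers measure 119 mm over their backs; the gripper's body (75 mm by 177 mm) begins 78 mm behind the grasp point.
Start: joints at [-78.696, 11.837, 88.321, -0, 79.842, -8.623], TCP at [195.965, -540.578, 213.447] pointing down, gripper open.
Joint ranges: [-156.59, 156.59], [-49.26, 127.26], [12.9, 141.05], [-63.56, 243.56], [4.71, 150.69], [-161.64, 161.64]. Speed limits (degrees/s): [159.86, 159.86, 180, 180, 180, 180].

## Interface

Orientations are given as a 3x3 rotation matrix whose columns are the frame's x, y, z axes.
In Python, from cell import * gives the robot as it stands.
- The arm moves only by the tool carry_out, never from a script. Its argument "steps" is a list of rows, each a list of 2 entries, a list of its own where there are three numbers: the shift along the tool's x, y, z in m, then the turn, a rotation vector about the tool's x, y, z in rad. In form: [[[dx, dy, dz], [wx, wy, wz]], ...]. A call has 1 to 12 rows; each row shifts and turns the pose as measured when the row begins, along the tool's axes as they then stand; what a row does not reach is not made up. A row lasts 1/10 s, in which the tool goes at most 50 mm and 8.59 degrees, less where a joint would pass 70% of its speed; a pose out of reach is approached as far as the arm can. A call with a gripper value outside its range is refused whole. "grip" is the gripper command: -1 is fully open, 1 is shut, values between are in proportion, set as the call begins (left out, the last holds). The fingers move at their own pace and stop on an object; "newtons" is the grip in N (left out, the last holds). Time passes only in rows, so rows that do not move let the fingers close. It gives the time, the measured TCP pose, the force and the opening at its end, in the units of the state.
- sense(): the state, without advancing time (a new reading comes with each control period).
- camera(name): name is "scene" or "top" or "wrist"; returns a dict with "color" (400x640x3 uint8, red, green, blue), "fx", "fy", "cx", "cy" (pixels), "world_to_cam" (4x4, takes a point from world to camera coordinates); the wrist camera has in their place "mount" (4x4, takes a point from camera to tool coordinates, whose origin is the TCP and whose axes are the flange's). Camera axes: x right, y up, looking along -z (the intrinsics and any distortion apply to the point x, -y, -z); pixel columns grow to the right and rows downward; lengths in mm; the calibration is good to about 2 mm. A picture is of the moment at which its call begins: read the wrist's pose just before it. There is no depth.
- job_done(): hands the job in, once; it reports no verdict.
The state is a dict: "time": time; "q": joint angles; "joint_velocities": joint speeds; "tau": joint torques, N m; "tool_pos": TCP position; "tcp_rot": TCP orientation; "wrist_force": force on the tool from outside, world axes, zero at the start; "ft_torque": the same for the moment, N m; "grip_width": opening from 0.0 (shut) to 1.0 (fully open).
Only numpy, scipy, OpenCV 4.12 (cv2) and the standard library are available. Lean on these libraries where they do the work, as an engineer would, in place of code of your own. Each camera call takes 0.05 s, during which the arm holds its last target.

## Task

Lay the loose ball-peen hammer head in the drawer of the marking fixture while the drawer is home: flat on its floor, lengthwise between the two low ridges, either end forward, and let go of it. Then pull the spring-return drawer out by its bar handle until the scribed lines on its rims meet the index pointers on the rails, and keep holding it there so that I can punch the mark: finish while still holding the handle, because the drawer runs back if let go. Leave the mallet, the rivet tin and the mushroom-shaped dolly where they are.

Things in the scene. Friction and masses are not known exactly. Their poses are not given: they have to be found in the camera images.
- hammer_head: Bare steel ball-peen hammer head (no handle) lying on its cheek, left or right of the fixture: 96 mm long (x), 28 wide, 28 high, about 0.4 kg. Middle: 36 mm long body, 28 x 28 mm, its flat sides facing +-y with a dark eye inset on each. Ends: round face (27.6 mm dia., x -28 to -48) and ball (25 mm dia., to x +48). Origin: centre of the body's underside; z up.
- fixture: Marking fixture fixed to the bench: grey base 220 x 210 x 15 mm, a dark rail on each side (24 mm wide, centred at y +-89, top 45 mm high), 80 mm high spring housing across the back (x 76 to 112 mm; rod ends to 162). Origin on the bench under the nest's home place; x points from the handle to the back, so the drawer is pulled along -x; z up.
- drawer: Open steel tray with the handle, sliding between the rails along the fixture's -x, 0 to 120 mm out. Origin and axes: those of the fixture when home (as at the start), moving with the drawer. A spring pulls it home: 3.5 N at home, 0.7 N more per 10 mm; it never stays by itself. Outside 128 (x) x 148 mm (y), inside 116 x 136 mm; floor 26 mm and rim 62 mm above the bench.
- nest (a point): Centre of the drawer's inner floor (26 mm above the bench), moves with the drawer, axes as the fixture's. Two ridges 70 mm long, 6 wide, 10 high run along x on either side, 40 mm free between them (inner faces y +-20). A dark line 4 mm wide is scribed at this x across each side wall and rim of the tray (y +-71 mm, 36 mm above this point).
- handle (a point): Dark round-bar pull handle on the drawer: bar 12 mm thick, 90 mm long along the fixture's y, a stem at each end. Origin: middle of the bar, 53 mm above the bench, 45 mm before the drawer's front face, 109 mm before the nest; axes as the fixture's. Pinch it from above, fingers before and behind the bar (39 mm free between bar and drawer front); drawer rim 9 mm above the bar's centre.
- mark (a point): Midway between the tips of the two index pointers, 65 mm above the bench; axes as the fixture's. Pointers: small steel noses on dark clamps on the rails, pointing inwards over the rims (tips y +-73.5 mm; clamps y +-79 to +-101, up to 77 mm high), fixed, 45 to 90 mm before the nest's home place. The drawer is at the mark when nest and mark have the same x in the fixture.
- dolly: Bystander: dark steel mushroom-shaped dolly, 64 mm across, 62 mm high, standing on its 52 mm foot on the other side of the fixture from the hammer head. Origin at the centre of its foot.
- mallet: Bystander: wooden mallet, its drum head (82 mm across, 100 mm high) standing on one end, the 22 mm thick handle sticking out level along its x axis to 230 mm. Origin under the head's centre.
- rivet_tin: Bystander: closed tin, 70 mm across, 85 mm high. Origin at the centre of its foot.
Mind the look-alikes: they are no part of the job. What is meant by the hammer_head is not green, and is the smaller of those in its own colour.

How it is judged:
By the outcome, as a careful person would: the job done as asked, in the order asked, and still so for the second after the job is handed in, while the arm keeps its last pose, push and grip.
It also fails if it takes over 58 s, if anything falls off the work surface, if the arm or the gripper's body presses on something with over 40 N, if the wrist force passes 120 N, or if a joint passes its speed limit or range.

## Working session

There is one attempt and no reset: what is moved stays moved. The work goes in short steps, Python scripts to look and compute and a tool call to move; the robot and the scene stay as the last step left them, time stands still between calls to the robot, and variables do not carry over. Pictures are saved under pics/ and viewed, and the job is handed in when it is done.

Besides the shell and the picture viewer there is one more tool, called after "Emit:" as name([rows], argument=value, ...), one row to a line, values as JSON. carry_out: Moves the arm, as the interface text tells. Its arguments: {"type":"object","properties":{"steps":{"type":"array","items":{"type":"array"}},"grip":{"type":"number"},"newtons":{"type":"number"}},"required":["steps"]}

```bash
ls; mkdir -p pics; cat > h.py <<'E'
import numpy as np, cv2
from cell import *
def snap(n,f):
    c=camera(n); cv2.imwrite('pics/'+f,c['color'][:,:,::-1]); return c
E
python3 - <<'E'
from h import *
s=sense(); print({k:np.round(v,3).tolist() for k,v in s.items()})
for n in ['scene','top','wrist']:
    c=snap(n,n+'0.png'); print(n,{k:(np.round(v,4).tolist() if k!='color' else v.shape) for k,v in c.items()})
E
```

```text
pics
{'time': 0.0, 'q': [-78.695, 11.886, 88.404, -0.002, 79.842, -8.622], 'joint_velocities': [0.105, -0.01, -0.04, -0.035, -0.017, -0.102], 'tau': [0.0, -37.088, -28.141, 0.07, 0.036, -0.0], 'tool_pos': [195.802, -539.794, 212.28], 'tcp_rot': [[0.94, 0.341, -0.0], [0.341, -0.94, 0.002], [0.0, -0.002, -1.0]], 'wrist_force': [0.319, 0.611, 0.26], 'ft_torque': [-0.017, 0.012, 0.011], 'grip_width': 0.999}
scene {'color': (400, 640, 3), 'fx': 368.5817, 'fy': 368.5817, 'cx': 316.0604, 'cy': 201.3551, 'world_to_cam': [[-0.8188, 0.574, 0.0074, 480.5154], [-0.3089, -0.4516, 0.837, 77.1551], [0.4838, 0.6831, 0.5471, -1137.495], [0.0, 0.0, 0.0, 1.0]]}
top {'color': (400, 640, 3), 'fx': 429.8675, 'fy': 429.8675, 'cx': 317.7054, 'cy': 196.2648, 'world_to_cam': [[0.0164, -0.9998, -0.0079, -39.3827], [0.9963, 0.0156, 0.0851, -547.4134], [-0.0849, -0.0093, 0.9963, -1069.0479], [0.0, 0.0, 0.0, 1.0]]}
wrist {'color': (400, 640, 3), 'fx': 281.5212, 'fy': 281.5212, 'cx': 316.3528, 'cy': 198.3247, 'mount': [[-0.0002, 0.9686, 0.2488, 71.9381], [1.0, 0.0003, -0.0006, -0.6018], [-0.0006, 0.2488, -0.9686, -170.0254], [0.0, 0.0, 0.0, 1.0]]}
```

View pics/top0.png

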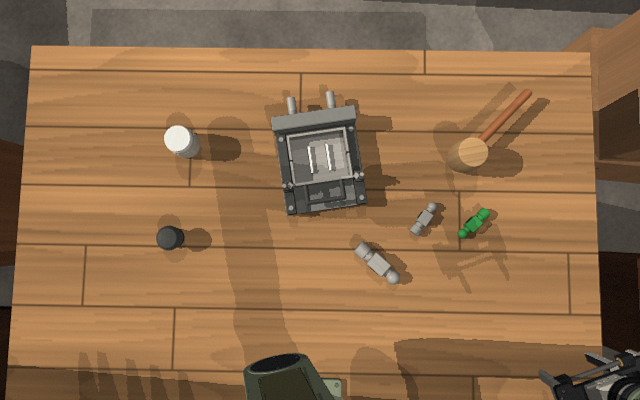

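View pics/scene0.png

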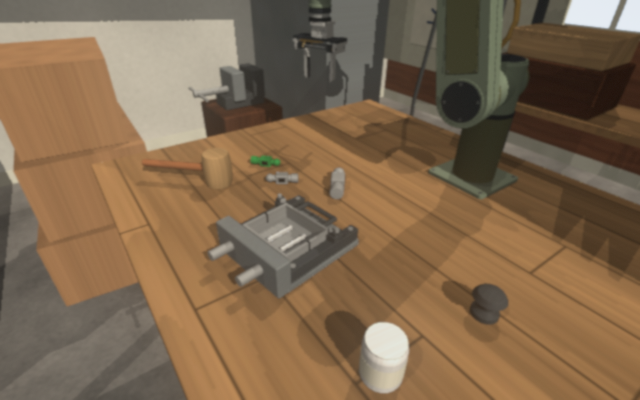

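View pics/wrist0.png

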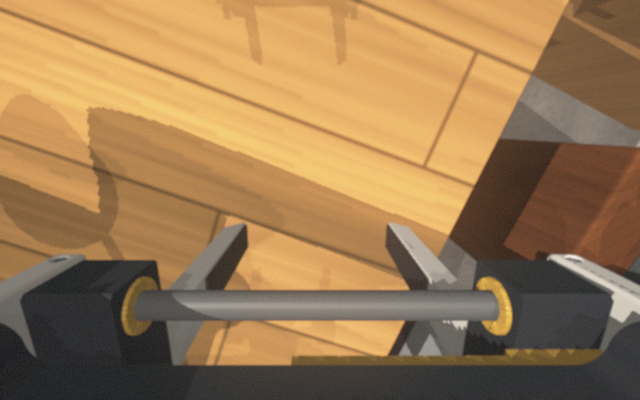

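The top view shows the target, the smaller grey head, at about (425,218). The larger grey look-alike is at (378,263) and the green one at (474,222). The fixture is at about (320,155). Next I'll enlarge and measure.

```bash
python3 - <<'E'
from h import *
im=cv2.imread('pics/top0.png')
c=im[80:290,250:500]; cv2.imwrite('pics/crop0.png',cv2.resize(c,(750,630-30),interpolation=cv2.INTER_CUBIC) if 0 else cv2.resize(im[90:285,260:510],(800,600) if 0 else (750,585),interpolation=cv2.INTER_CUBIC))
E
```

```text
(no output)
```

View pics/crop0.png

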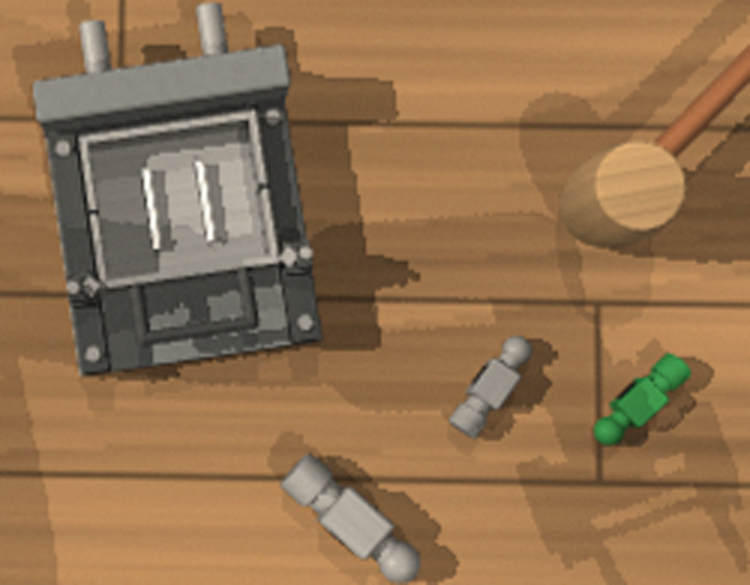

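```bash
cat >> h.py <<'E'
def ray(c,u,v,z,und=None):
    if 'mount' in c:
        M=c['T']@c['mount']
    else: M=np.linalg.inv(c['world_to_cam'])
    d=M[:3,:3]@np.array([(u-c['cx'])/c['fx'],-(v-c['cy'])/c['fy'],-1]); o=M[:3,3]
    return o+d*(z-o[2])/d[2]
def wr(f):
    s=sense(); T=np.eye(4);T[:3,:3]=s['tcp_rot'];T[:3,3]=s['tool_pos']
    c=snap('wrist',f); c['T']=T; np.savez('pics/'+f+'.npz',**c); return c
E
python3 - <<'E'
from h import *
c=camera('top')
P=lambda x,y,z:ray(c,260+(x+.5)/3-.5,90+(y+.5)/3-.5,z).round(1)
print('face',P(453,418,14),P(478,434,14),'ball',P(517,350,12.5))
for p in [(490,358),(519,378),(499,410),(470,390)]: print('body',P(*p,28))
for p in [(78,140),(255,112),(277,262),(103,288)]: print('rim',P(*p,62))
print('scribe',P(93,211,62),P(264,186,62)); print('ptr',P(95,287,65),P(285,258,65))
print('handle',P(148,341,53),P(255,326,53))
E
```

```text
face [ 469.  -268.1   14. ] [ 455.8 -289.2   14. ] ball [ 527.6 -323.    12.5]
body [ 519.5 -296.3   28. ]
body [ 503.1 -320.5   28. ]
body [ 476.1 -303.6   28. ]
body [ 492.4 -279.5   28. ]
rim [692.6  51.   62. ]
rim [718.3 -95.1  62. ]
rim [ 593.5 -114.5   62. ]
rim [569.9  27.7  62. ]
scribe [633.5  37.3  62. ] [ 656.4 -103.2   62. ]
ptr [570.3  34.   65. ] [ 596.5 -120.8   65. ]
handle [527.6  -9.7  53. ] [541.4 -97.5  53. ]
```

Emit:
carry_out([
  [[0.041,-0.0136,0],[0,0,0]],
  [[0.041,-0.0136,0],[0,0,0]],
  [[0.041,-0.0136,0],[0,0,0]],
  [[0.041,-0.0136,0],[0,0,0]],
  [[0.041,-0.0136,0],[0,0,0]],
  [[0.041,-0.0136,0],[0,0,0]],
  [[0.041,-0.0136,0],[0,0,0]],
  [[0.041,-0.0136,0],[0,0,0]],
  [[0.041,-0.0136,0],[0,0,0]],
])

```text
time: 1.1
tool_pos: [507.6, -295.4, 210.5]
tcp_rot: [[0.944, 0.329, -0.002], [0.329, -0.944, 0.001], [-0.002, -0.002, -1.0]]
wrist_force: [-0.1, -0.3, 0.0]
grip_width: 0.996
```

Emit:
carry_out([
  [[0,0,0],[0,0,0.132]],
  [[0,0,0],[0,0,0.132]],
  [[0,0,0],[0,0,0.132]],
  [[0,0,0],[0,0,0.132]],
  [[0,0,0],[0,0,0.132]],
  [[0,0,0],[0,0,0.132]],
  [[0,0,0],[0,0,0.132]],
  [[0,0,0],[0,0,0]],
])

```text
time: 1.9
tool_pos: [512.1, -287.4, 207.3]
tcp_rot: [[0.818, -0.576, -0.005], [-0.576, -0.818, 0.006], [-0.008, -0.002, -1.0]]
wrist_force: [0.3, -0.7, -0.2]
grip_width: 1.0
```

```bash
python3 - <<'E'
from h import *
wr('w1.png'); print(sense()['tool_pos'],sense()['tcp_rot'])
E
```

```text
[ 512.06508947 -287.38156824  207.3060843 ] [[ 0.81884956 -0.57398369 -0.00530335]
 [-0.57395422 -0.81886431  0.00614773]
 [-0.00787141 -0.00199019 -0.99996704]]
```

View pics/w1.png

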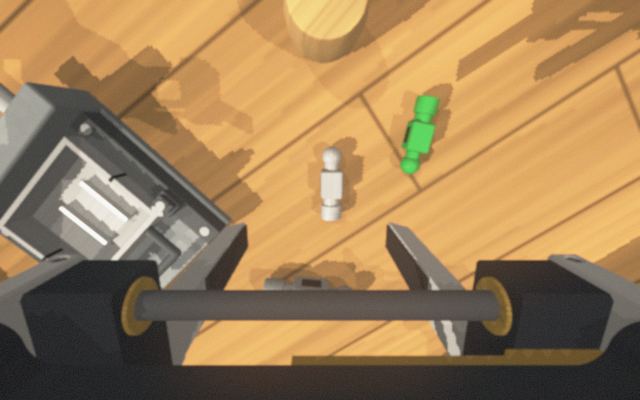

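The wrist view shows the grey target at about (331,186), nearly upright in the image. The green one is at (420,135). Next I'll measure the target more precisely.

```bash
cat >> h.py <<'E'
def ld(f): return dict(np.load('pics/'+f+'.npz'))
E
python3 - <<'E'
from h import *
c=ld('w1.png'); im=cv2.imread('pics/w1.png')
cv2.imwrite('pics/w1c.png',cv2.resize(im[130:240,270:400],None,fx=5,fy=5,interpolation=cv2.INTER_CUBIC))
hsv=cv2.cvtColor(im,cv2.COLOR_BGR2HSV)
m=((hsv[:,:,1]<60)&(hsv[:,:,2]>60)).astype(np.uint8); m[:,:300]=0;m[:,365:]=0;m[:130]=0;m[232:]=0
n,l,st,ce=cv2.connectedComponentsWithStats(m); i=1+np.argmax(st[1:,4]); print(st[i],ce[i])
ys,xs=np.where(l==i)
for y in range(ys.min(),ys.max()+1): print(y,xs[ys==y].min(),xs[ys==y].max(),end='; ')
E
```

```text
[ 321  148   22   73 1309] [331.12605042 184.85637892]
148 328 335; 149 326 336; 150 325 337; 151 324 338; 152 324 339; 153 323 339; 154 323 340; 155 323 339; 156 323 340; 157 323 340; 158 323 339; 159 323 339; 160 323 339; 161 324 338; 162 325 338; 163 325 337; 164 325 337; 165 325 337; 166 325 337; 167 325 337; 168 325 337; 169 325 338; 170 322 339; 171 322 340; 172 322 341; 173 321 341; 174 321 342; 175 321 342; 176 321 342; 177 321 342; 178 321 342; 179 321 342; 180 321 342; 181 321 342; 182 321 342; 183 321 342; 184 321 342; 185 321 342; 186 321 342; 187 321 342; 188 321 342; 189 321 342; 190 321 342; 191 321 341; 192 321 341; 193 321 341; 194 321 341; 195 321 341; 196 321 341; 197 322 341; 198 323 340; 199 324 338; 200 324 337; 201 324 338; 202 324 338; 203 323 338; 204 323 339; 205 322 340; 206 322 340; 207 322 340; 208 322 340; 209 322 340; 210 322 340; 211 322 340; 212 322 340; 213 322 339; 214 322 339; 215 322 339; 216 322 339; 217 322 339; 218 323 338; 219 324 336; 220 326 332;
```

View pics/w1c.png

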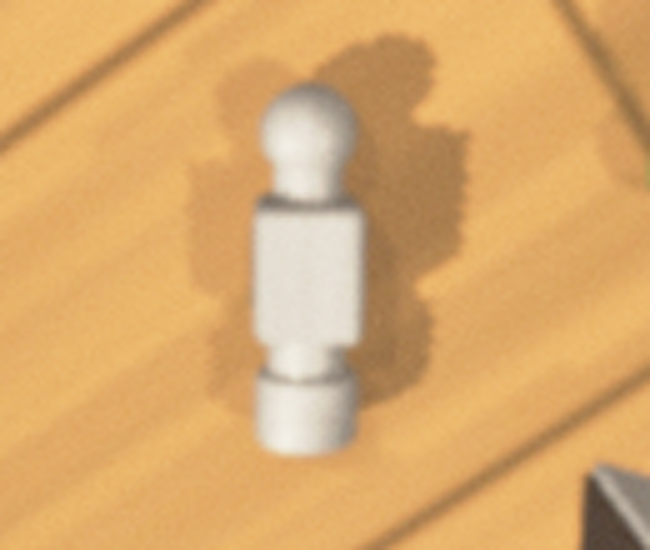

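```bash
python3 - <<'E'
from h import *
c=ld('w1.png')
a=ray(c,331.4,171.5,28);b=ray(c,331,198,28)
print('body top front/back',a,b,'ctr',(a+b)/2)
e=ray(c,331.6,155,12.5); f=ray(c,330.7,212,14); print('ball',e,'face',f, np.degrees(np.arctan2(*(e-f)[[1,0]])))
p=(a+b)/2
T=c['T']; print('tool delta',T[:3,:3].T@(np.r_[p[:2],23]-T[:3,3]))
print(np.degrees(np.arctan2(T[1,0],T[0,0])))
E
```

```text
body top front/back [ 513.95297763 -311.11401988   28.        ] [ 485.97503442 -291.34951975   28.        ] ctr [ 499.96400603 -301.23176982   28.        ]
ball [ 528.91596841 -322.60681068   12.5       ] face [ 466.64079437 -278.44756225   14.        ] -35.340406079018585
tool delta [ -0.49274529  18.65304776 184.31545061]
-35.154509339127884
```

Emit:
carry_out([
  [[0,0.0187,0.02],[0,0,0]],
  [[0,0,0.035],[0,0,0]],
  [[0,0,0.04],[0,0,0]],
  [[0,0,0.035],[0,0,0]],
  [[0,0,0],[0,0,0]],
  [[0,0,0],[0,0,0]],
], grip=-0.1, newtons=35)

```text
time: 2.55
tool_pos: [502.8, -304.5, 76.7]
tcp_rot: [[0.828, -0.56, 0.0], [-0.56, -0.828, 0.002], [-0.001, -0.002, -1.0]]
wrist_force: [0.3, -0.5, 0.2]
grip_width: 0.557
```

```bash
python3 - <<'E'
from h import *
c=wr('w2.png'); T=c['T']; print(T)
p=np.array([500,-301.2,23]); print('tool delta',T[:3,:3].T@(p-T[:3,3]))
E
```

```text
[[ 8.28280994e-01 -5.60312913e-01  1.87157325e-04  5.02807498e+02]
 [-5.60312332e-01 -8.28279549e-01  1.75469207e-03 -3.04498689e+02]
 [-8.28158039e-04 -1.55824465e-03 -9.99998443e-01  7.66872067e+01]
 [ 0.00000000e+00  0.00000000e+00  0.00000000e+00  1.00000000e+00]]
tool delta [-4.12923207 -1.07550143 53.69238585]
```

View pics/w2.png

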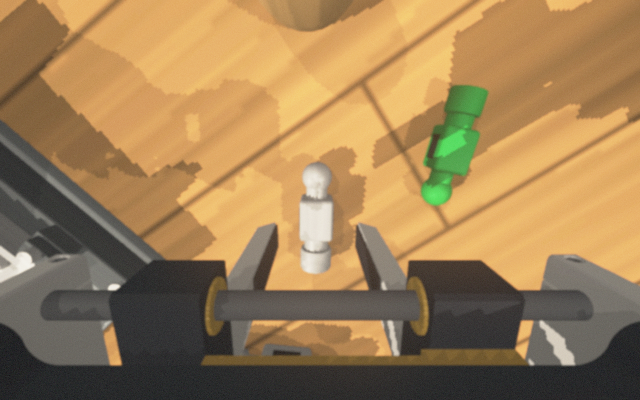

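Emit:
carry_out([
  [[-0.004,-0.001,0.02],[0,0,0.02]],
  [[0,0,0.018],[0,0,0]],
  [[0,0,0.014],[0,0,0]],
  [[0,0,0],[0,0,0]],
])

```text
time: 3.0
tool_pos: [506.3, -306.0, 33.0]
tcp_rot: [[0.818, -0.575, 0.013], [-0.575, -0.818, -0.009], [0.016, -0.0, -1.0]]
wrist_force: [-0.3, 0.2, 0.3]
grip_width: 0.552
```

```bash
python3 - <<'E'
from h import *
c=wr('w3.png'); T=c['T']
p=np.array([500,-301.2,22.5]); print('tool delta',T[:3,:3].T@(p-T[:3,3]),T[:3,:3].round(4))
E
```

```text
tool delta [-8.07779539 -0.31964825 10.38944747] [[ 8.183e-01 -5.747e-01  1.310e-02]
 [-5.746e-01 -8.184e-01 -8.900e-03]
 [ 1.580e-02 -2.000e-04 -9.999e-01]]
```

View pics/w3.png

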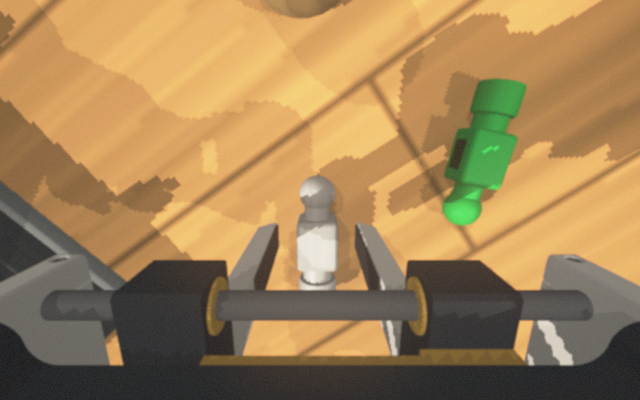

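Emit:
carry_out([
  [[-0.008,0,0.004],[0,-0.016,0]],
  [[0,0,0.004],[0,0,0]],
  [[0,0,0],[0,0,0]],
  [[0,0,0],[0,0,0]],
])

```text
time: 3.45
tool_pos: [502.8, -303.8, 29.6]
tcp_rot: [[0.819, -0.574, 0.006], [-0.574, -0.819, -0.005], [0.008, 0.0, -1.0]]
wrist_force: [-0.0, -0.2, -0.8]
grip_width: 0.551
```

```bash
python3 - <<'E'
from h import *
s=sense(); R=s['tcp_rot'];p=np.array([500,-301.2,22.5]); print('tool delta',np.array(R).T@(p-s['tool_pos']),np.round(R,4),s['tool_pos'])
E
```

```text
tool delta [-3.86190603 -0.55873521  7.04365404] [[ 8.187e-01 -5.742e-01  6.100e-03]
 [-5.741e-01 -8.187e-01 -4.900e-03]
 [ 7.800e-03  5.000e-04 -1.000e+00]] [ 502.79769051 -303.84029879   29.57398866]
```

Emit:
carry_out([
  [[-0.004,-0.0005,0.005],[0,-0.009,0]],
  [[-0.0015,0,0.004],[0,-0.003,0]],
  [[0,0,0.003],[0,0,0]],
  [[0,0,0],[0,0,0]],
])

```text
time: 3.85
tool_pos: [498.3, -300.0, 16.8]
tcp_rot: [[0.819, -0.574, -0.004], [-0.574, -0.819, 0.002], [-0.005, 0.0, -1.0]]
wrist_force: [-0.1, -0.4, 0.3]
grip_width: 0.548
```

```bash
python3 - <<'E'
from h import *
s=sense(); R=s['tcp_rot'];p=np.array([500,-301.2,22.5]); print('tool delta',np.array(R).T@(p-s['tool_pos']),np.round(R,4),s['tool_pos'])
E
```

```text
tool delta [ 2.03486031 -0.03445484 -5.73107857] [[ 8.187e-01 -5.742e-01 -4.300e-03]
 [-5.742e-01 -8.187e-01  2.400e-03]
 [-4.900e-03  5.000e-04 -1.000e+00]] [ 498.28951405 -300.0459574    16.7790273 ]
```

Emit:
carry_out([
  [[0.002,0,-0.006],[0,0.004,0]],
  [[0,0,0],[0,0,0]],
  [[0,0,0],[0,0,0]],
  [[0,0,0],[0,0,0]],
])

```text
time: 4.25
tool_pos: [500.4, -301.5, 23.4]
tcp_rot: [[0.819, -0.574, -0.0], [-0.574, -0.819, -0.0], [-0.0, 0.001, -1.0]]
wrist_force: [0.0, -0.4, -0.5]
grip_width: 0.544
```

Emit:
carry_out([
  [[0,0,0],[0,0,0]],
  [[0,0,0],[0,0,0]],
  [[0,0,0],[0,0,0]],
  [[0,0,0],[0,0,0]],
  [[0,0,0],[0,0,0]],
  [[0,0,0],[0,0,0]],
], grip=1, newtons=35)

```text
time: 4.85
tool_pos: [500.3, -301.9, 23.7]
tcp_rot: [[0.819, -0.574, -0.0], [-0.574, -0.819, -0.001], [0.0, 0.001, -1.0]]
wrist_force: [-0.5, -0.6, 1.2]
grip_width: 0.292
```

Emit:
carry_out([
  [[0,0,-0.02],[0,0,0]],
  [[0,0,-0.04],[0,0,0]],
  [[0,0,-0.045],[0,0,0]],
  [[0,0,-0.045],[0,0,0]],
  [[0,0,0],[0,0,0]],
  [[0,0,0],[0,0,-0.1]],
  [[0,0,0],[0,0,-0.13]],
  [[0,0,0],[0,0,-0.13]],
  [[0,0,0],[0,0,-0.13]],
  [[0,0,0],[0,0,-0.13]],
  [[0,0,0],[0,0,-0.13]],
  [[0,0,0],[0,0,0]],
])

```text
time: 6.05
tool_pos: [486.9, -289.3, 151.6]
tcp_rot: [[0.985, 0.167, -0.035], [0.168, -0.985, 0.031], [-0.03, -0.036, -0.999]]
wrist_force: [0.7, -0.2, -4.2]
grip_width: 0.292
```

```bash
python3 - <<'E'
from h import *
c=wr('w4.png'); T=c['T']
p=np.array([645,-33,190]); print('tool delta',T[:3,:3].T@(p-T[:3,3]),T.round(4)); x=T[:3,0]; print(np.degrees(np.arctan2(x[1],x[0])))
E
```

```text
tool delta [ 197.58223705 -227.58171517  -36.08032986] [[ 9.854000e-01  1.665000e-01 -3.530000e-02  4.869216e+02]
 [ 1.676000e-01 -9.854000e-01  3.080000e-02 -2.892561e+02]
 [-2.970000e-02 -3.630000e-02 -9.989000e-01  1.515554e+02]
 [ 0.000000e+00  0.000000e+00  0.000000e+00  1.000000e+00]]
9.653031998110162
```

View pics/w4.png

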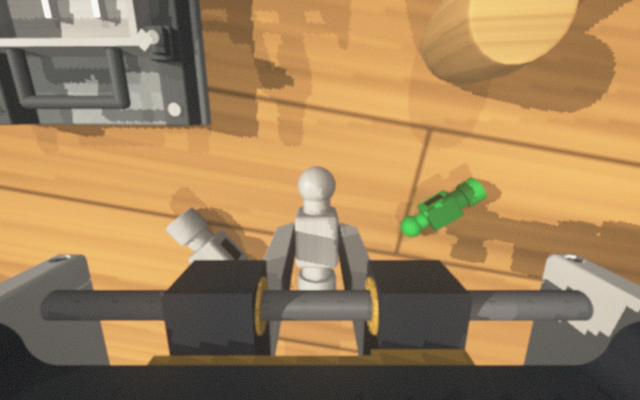

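Emit:
carry_out([
  [[0,0,-0.02],[-0.036,0.03,0]],
  [[0,-0.02,-0.02],[0,0,0]],
  [[0.02,-0.029,0],[0,0,0]],
  [[0.02,-0.029,0],[0,0,0]],
  [[0.02,-0.029,0],[0,0,0]],
  [[0.02,-0.029,0],[0,0,0]],
  [[0.02,-0.029,0],[0,0,0]],
  [[0.02,-0.029,0],[0,0,0]],
  [[0.02,-0.029,0],[0,0,0]],
  [[0,0,0],[0,0,0]],
  [[0,0,0],[0,0,0]],
  [[0,0,0],[0,0,0]],
])

```text
time: 7.3
tool_pos: [587.6, -36.4, 175.9]
tcp_rot: [[0.992, 0.128, -0.022], [0.128, -0.992, 0.011], [-0.02, -0.014, -1.0]]
wrist_force: [-0.2, 0.7, -4.9]
grip_width: 0.298
```

```bash
python3 - <<'E'
from h import *
c=wr('w5.png'); T=c['T']
p=np.array([645,-33,190]); print('tool delta',T[:3,:3].T@(p-T[:3,3]),T.round(4)); x=T[:3,0]; print(np.degrees(np.arctan2(x[1],x[0])))
E
```

```text
tool delta [ 57.09352474   3.75017264 -15.31691785] [[ 9.915000e-01  1.280000e-01 -2.180000e-02  5.875753e+02]
 [ 1.283000e-01 -9.917000e-01  1.090000e-02 -3.643780e+01]
 [-2.030000e-02 -1.360000e-02 -9.997000e-01  1.758958e+02]
 [ 0.000000e+00  0.000000e+00  0.000000e+00  1.000000e+00]]
7.371508057040914
```

View pics/w5.png

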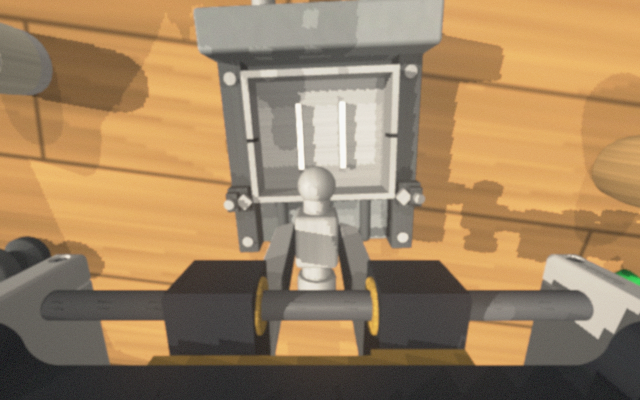

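The wrist view shows the tray, with ridges at columns 299 and 342, scribed lines at about (252,140) and (392,135), and pointers at about (245,201) and (403,196). Next I'll zoom in.

```bash
python3 - <<'E'
from h import *
im=cv2.imread('pics/w5.png')
cv2.imwrite('pics/w5c.png',cv2.resize(im[55:215,220:425],None,fx=3.5,fy=3.5,interpolation=cv2.INTER_CUBIC))
E
```

```text
(no output)
```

View pics/w5c.png

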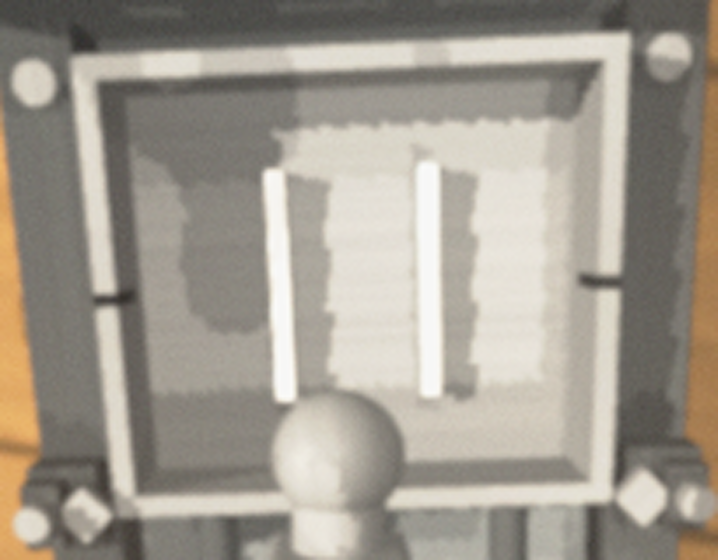

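```bash
python3 - <<'E'
from h import *
c=ld('w5.png')
P=lambda x,y,z:ray(c,220+(x+.5)/3.5-.5,55+(y+.5)/3.5-.5,z)
sl,sr=P(107,299,62),P(603,281,62); print('scribe',sl,sr,np.linalg.norm(sl-sr),(sl+sr)/2)
y=sl-sr; print('yaw from scribe',np.degrees(np.arctan2(-y[0],y[1])))
r=[P(273,170,36),P(285,403,36),P(428,162,36),P(430,397,36)]
for a in r: print('ridge',a)
m=sum(r)/4; print('ridge ctr',m)
for a,b in [(0,1),(2,3)]:
  d=r[a]-r[b]; print(np.degrees(np.arctan2(d[1],d[0])),np.linalg.norm(d))
print('ridge spacing',np.linalg.norm(r[0]-r[2]))
R=[P(72,57,62),P(630,33,62),P(613,500,62),P(117,517,62)]
print('rim ctr',sum(R)/4,[np.linalg.norm(R[i]-R[i-1]).round(1) for i in range(4)])
for i,j in [(0,3),(1,2)]:
  d=R[i]-R[j]; print('rim yaw',np.degrees(np.arctan2(d[1],d[0])))
d=R[0]-R[1]; print(np.degrees(np.arctan2(-d[0],d[1]))); d=R[3]-R[2]; print(np.degrees(np.arctan2(-d[0],d[1])))
print('ptr tips',P(112,512,65),P(617,495,65))
print('diamonds',P(87,515,67),P(642,496,67))
E
```

```text
scribe [634.61821497  37.45567387  62.        ] [657.41996016 -99.89963515  62.        ] 139.23505484975502 [646.01908756 -31.22198064  62.        ]
yaw from scribe 9.425463467071774
ridge [676.06055971  -3.10068532  36.        ]
ridge [607.04711293 -14.57000987  36.        ]
ridge [684.13516216 -48.41077167  36.        ]
ridge [614.89211701 -59.6935786   36.        ]
ridge ctr [645.53373795 -31.44376137  36.        ]
9.43573100778152 69.95999744357786
9.254724311180471 70.15626154330458
ridge spacing 46.023940834530606
rim ctr [645.86213543 -32.15436146  62.        ] [np.float64(127.2), np.float64(147.1), np.float64(126.9), np.float64(147.8)]
rim yaw 9.274950692568362
rim yaw 9.608089193356932
9.488079307397205
9.599269409722265
ptr tips [573.21436282  31.24831629  65.        ] [ 597.89643887 -115.36568736   65.        ]
diamonds [571.9631081   38.07625046  67.        ] [ 599.01332743 -121.97829893   67.        ]
```

Emit:
carry_out([
  [[0.03,0.001,0.0],[-0.014,0.02,-0.035]],
  [[0.028,0,0.01],[0,0,0]],
  [[0,0,0.02],[0,0,0]],
  [[0,0,0],[0,0,0]],
  [[0,0,0],[0,0,0]],
  [[0,0,0],[0,0,0]],
])

```text
time: 7.95
tool_pos: [643.8, -36.5, 144.1]
tcp_rot: [[0.989, 0.15, -0.002], [0.15, -0.989, -0.002], [-0.003, 0.001, -1.0]]
wrist_force: [-0.3, -0.4, -4.5]
grip_width: 0.293
```

```bash
cat >> h.py <<'E'
def to(p,yaw):
    s=sense(); R=np.array(s['tcp_rot']); y=np.radians(yaw)
    G=np.array([[np.cos(y),np.sin(y),0],[np.sin(y),-np.cos(y),0],[0,0,-1]])
    from scipy.spatial.transform import Rotation as Ro
    print('t',round(s['time'],2),'tool mm',(R.T@(np.array(p)-s['tool_pos'])).round(1),'rotvec',Ro.from_matrix(R.T@G).as_rotvec().round(4),'pos',np.round(s['tool_pos'],1),'F',np.round(s['wrist_force'],1),'g',round(s['grip_width'],3))
E
python3 -c "
from h import *
to([645.6,-31.6,50.5],9.4)"
```

```text
t 7.95 tool mm [ 2.7 -4.7 93.6] rotvec [ 0.0012  0.0026 -0.013 ] pos [643.8 -36.5 144.1] F [-0.3 -0.4 -4.5] g 0.293
```

Emit:
carry_out([
  [[0.003,-0.005,0.01],[0,0.002,-0.013]],
  [[0,0,0.02],[0,0,0]],
  [[0,0,0.02],[0,0,0]],
  [[0,0,0.005],[0,0,0]],
  [[0,0,0],[0,0,0]],
  [[0,0,0],[0,0,0]],
  [[0,0,0],[0,0,0]],
])

```text
time: 8.65
tool_pos: [649.1, -31.0, 92.9]
tcp_rot: [[0.986, 0.164, 0.01], [0.164, -0.986, -0.002], [0.01, 0.004, -1.0]]
wrist_force: [-0.5, 0.4, -4.7]
grip_width: 0.292
```

```bash
python3 -c "
from h import *
to([645.6,-31.6,50.5],9.4);wr('w6.png')"
```

```text
t 8.65 tool mm [-3.9 -0.2 42.4] rotvec [ 0.0037 -0.0096  0.001 ] pos [649.1 -31.   92.9] F [-0.5  0.4 -4.7] g 0.292
```

View pics/w6.png

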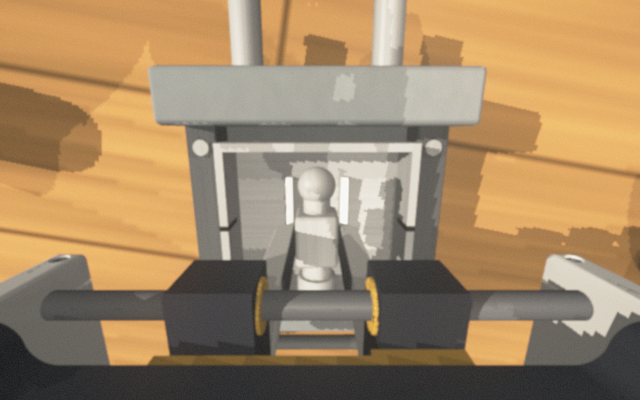

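Emit:
carry_out([
  [[-0.004,0,0.012],[0.004,-0.01,0]],
  [[0,0,0.015],[0,0,0]],
  [[0,0,0],[0,0,0]],
  [[0,0,0],[0,0,0]],
  [[0,0,0],[0,0,0]],
])

```text
time: 9.2
tool_pos: [645.8, -32.1, 64.8]
tcp_rot: [[0.986, 0.164, 0.001], [0.164, -0.986, -0.0], [0.001, 0.0, -1.0]]
wrist_force: [0.4, 0.5, -4.7]
grip_width: 0.291
```

```bash
python3 -c "
from h import *
to([645.6,-31.6,50.5],9.4)"
```

```text
t 9.2 tool mm [-0.2 -0.5 14.3] rotvec [ 0.0002 -0.0009  0.0007] pos [645.8 -32.1  64.8] F [ 0.4  0.5 -4.7] g 0.291
```

Emit:
carry_out([
  [[0,-0.0005,0.007],[0,-0.001,0]],
  [[0,0,0.005],[0,0,0]],
  [[0,0,0],[0,0,0]],
  [[0,0,0],[0,0,0]],
  [[0,0,0],[0,0,0]],
])

```text
time: 9.7
tool_pos: [646.3, -31.6, 52.1]
tcp_rot: [[0.986, 0.164, 0.001], [0.164, -0.986, -0.0], [0.001, 0.0, -1.0]]
wrist_force: [-0.6, -0.9, -4.9]
grip_width: 0.294
```

```bash
python3 -c "
from h import *
to([645.6,-31.6,50.5],9.4)"
```

```text
t 9.7 tool mm [-0.7 -0.1  1.6] rotvec [ 0.0005 -0.0007  0.0008] pos [646.3 -31.6  52.1] F [-0.6 -0.9 -4.9] g 0.294
```

Emit:
carry_out([
  [[-0.001,0,0.002],[0,0,0]],
  [[0,0,0],[0,0,0]],
  [[0,0,0],[0,0,0]],
])

```text
time: 10.0
tool_pos: [645.7, -31.9, 50.6]
tcp_rot: [[0.986, 0.164, 0.002], [0.164, -0.986, -0.001], [0.002, 0.001, -1.0]]
wrist_force: [0.6, -0.2, -3.7]
grip_width: 0.294
```

Emit:
carry_out([
  [[0,0,0.001],[0,0,0]],
  [[0,0,0],[0,0,0]],
  [[0,0,0],[0,0,0]],
])

```text
time: 10.3
tool_pos: [646.0, -31.9, 49.9]
tcp_rot: [[0.986, 0.164, 0.003], [0.164, -0.986, -0.001], [0.003, 0.001, -1.0]]
wrist_force: [-1.1, 0.3, -5.5]
grip_width: 0.294
```

Emit:
carry_out([
  [[0,0,0.001],[0,0,0]],
  [[0,0,0],[0,0,0]],
  [[0,0,0],[0,0,0]],
])

```text
time: 10.6
tool_pos: [646.4, -32.0, 49.8]
tcp_rot: [[0.986, 0.164, 0.004], [0.164, -0.986, -0.001], [0.003, 0.001, -1.0]]
wrist_force: [0.1, -0.9, -4.1]
grip_width: 0.293
```

Emit:
carry_out([
  [[0,0,0],[0,0,0]],
  [[0,0,0],[0,0,0]],
  [[0,0,0],[0,0,0]],
  [[0,0,0],[0,0,0]],
  [[0,0,0],[0,0,0]],
], grip=0.0)

```text
time: 11.1
tool_pos: [649.8, -32.6, 53.3]
tcp_rot: [[0.986, 0.164, 0.011], [0.164, -0.986, -0.002], [0.01, 0.004, -1.0]]
wrist_force: [0.1, -0.1, -0.7]
grip_width: 0.5
```

```bash
python3 -c "
from h import *
to([645.6,-31.6,150],9.4);wr('w7.png')"
```

```text
t 11.1 tool mm [ -2.9  -1.3 -96.8] rotvec [ 0.004  -0.0104  0.0008] pos [649.8 -32.6  53.3] F [ 0.1 -0.1 -0.7] g 0.5
```

View pics/w7.png

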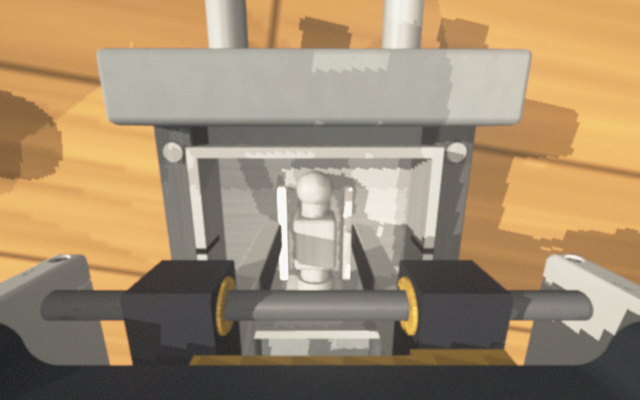

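Emit:
carry_out([
  [[-0.003,0,-0.01],[0.004,-0.01,0]],
  [[0,0,-0.03],[0,0,0]],
  [[0,0,-0.04],[0,0,0]],
  [[0,0,-0.02],[0,0,0]],
  [[-0.03,0,0],[0,0,-0.13]],
  [[0,0,0],[0,0,-0.14]],
  [[0,0,0],[0,0,-0.14]],
  [[0,0,0],[0,0,-0.14]],
  [[0,0,0],[0,0,-0.14]],
  [[0,0,0],[0,0,-0.14]],
  [[0,0,0],[0,0,-0.14]],
  [[0,0,0],[0,0,-0.14]],
], grip=0.08)

```text
time: 12.35
tool_pos: [615.2, -39.1, 167.0]
tcp_rot: [[0.249, 0.969, 0.002], [0.969, -0.249, -0.001], [-0.0, 0.002, -1.0]]
wrist_force: [0.5, 0.7, 0.5]
grip_width: 0.464
```

Emit:
carry_out([
  [[0,0,0],[0,0,-0.14]],
  [[0,0,0],[0,0,-0.14]],
  [[0,0,0],[0,0,-0.14]],
  [[0,0,0],[0,0,0]],
  [[0,0,0],[0,0,0]],
])

```text
time: 12.85
tool_pos: [615.6, -39.5, 171.4]
tcp_rot: [[-0.183, 0.983, 0.004], [0.983, 0.183, -0.001], [-0.002, 0.004, -1.0]]
wrist_force: [0.1, -0.6, -0.8]
grip_width: 0.46
```

```bash
python3 -c "
from h import *
to([538.1,-49.4,110],99.4);wr('w8.png')"
```

```text
t 12.85 tool mm [  4.6 -78.2  61.1] rotvec [0.0042 0.0021 0.0198] pos [615.6 -39.5 171.4] F [ 0.1 -0.6 -0.8] g 0.46
```

View pics/w8.png

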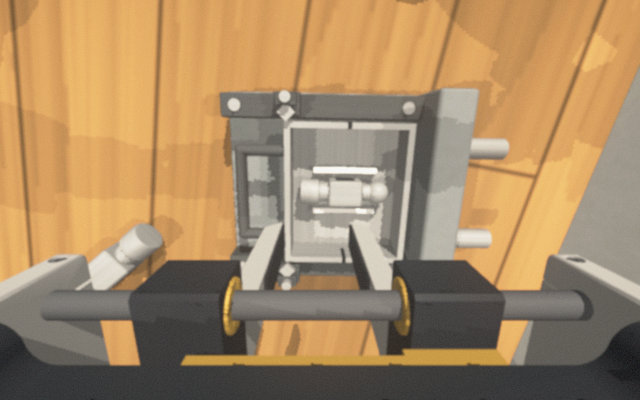

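The view shows the hammer head lying between the ridges at about (344,192). The scribed lines are at (350,125) and (343,256), the pointers at (286,113) and (288,270), and the handle bar at column 240.

```bash
python3 - <<'E'
from h import *
im=cv2.imread('pics/w8.png')
cv2.imwrite('pics/w8c.png',cv2.resize(im[80:290,215:400],None,fx=2.8,fy=2.8,interpolation=cv2.INTER_CUBIC))
cv2.imwrite('pics/w8d.png',np.hstack([cv2.resize(im[90:140,250:370],None,fx=3.3*1,fy=3.3*1,interpolation=cv2.INTER_CUBIC),cv2.resize(im[235:285,250:370],None,fx=3.3,fy=3.3,interpolation=cv2.INTER_CUBIC)]))
E
```

```text
(no output)
```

View pics/w8c.png

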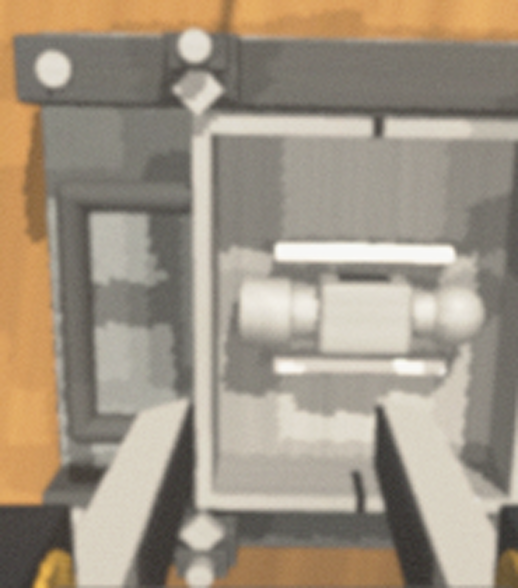

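View pics/w8d.png

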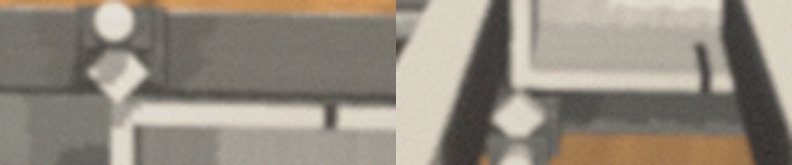

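```bash
python3 - <<'E'
from h import *
c=ld('w8.png')
u=np.array([np.cos(np.radians(9.4)),np.sin(np.radians(9.4))])
tl,sl,tr,sr=ray(c,285.5,119.5,65),ray(c,349.7,124.5,62),ray(c,287.3,263,65),ray(c,343.3,260.8,62)
print(tl,sl,tr,sr); print((sl-tl)[:2]@u,(sr-tr)[:2]@u)
n=(sl+sr)/2; m=(tl+tr)/2; print('nest',n,'mark',m,(n-m)[:2]@u)
P=lambda x,y,z:ray(c,215+(x+.5)/2.8-.5,80+(y+.5)/2.8-.5,z)
h=P(75,310,53); print('bar',h,(n-h)[:2]@u)
E
```

```text
[572.90180348  32.06406463  65.        ] [633.88448432  38.75247066  62.        ] [ 597.98147088 -114.78284113   65.        ] [ 657.43536242 -102.782897     62.        ]
61.25620561075169 60.61545671008422
nest [645.65992337 -32.01521317  62.        ] mark [585.44163718 -41.35938825  65.        ] 60.935831160417955
bar [537.40556754 -47.16143875  53.        ] 109.27450570052149
```

Emit:
carry_out([
  [[0.002,-0.026,0.0],[0.004,0.002,0.02]],
  [[0.001,-0.027,0.01],[0,0,0]],
  [[0.001,-0.025,0.02],[0,0,0]],
  [[0,0,0.02],[0,0,0]],
  [[0,0,0],[0,0,0]],
  [[0,0,0],[0,0,0]],
  [[0,0,0],[0,0,0]],
])

```text
time: 13.6
tool_pos: [537.7, -49.4, 123.3]
tcp_rot: [[-0.151, 0.989, 0.005], [0.989, 0.151, -0.001], [-0.002, 0.005, -1.0]]
wrist_force: [0.2, -0.4, 0.0]
grip_width: 0.459
```

```bash
python3 -c "
from h import *
to([538.1,-49.4,43],99.4);wr('w9.png')"
```

```text
t 13.6 tool mm [ 0.1 -0.  80.3] rotvec [ 0.005   0.0021 -0.0124] pos [537.7 -49.4 123.3] F [ 0.2 -0.4  0. ] g 0.459
```

View pics/w9.png

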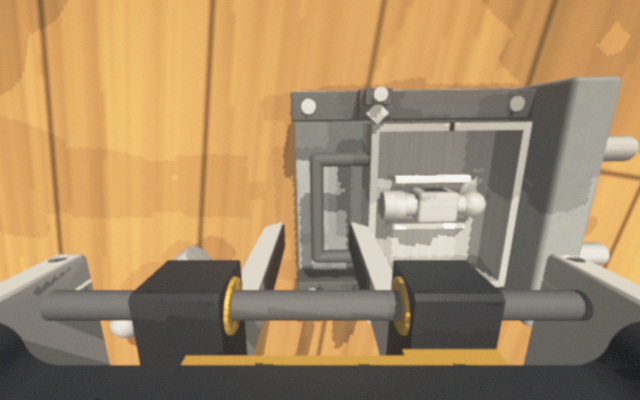

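Emit:
carry_out([
  [[0,0,0.02],[0.005,0.002,-0.012]],
  [[0,0,0.025],[0,0,0]],
  [[0,0,0.01],[0,0,0]],
  [[0,0,0],[0,0,0]],
  [[0,0,0],[0,0,0]],
])

```text
time: 14.15
tool_pos: [545.6, -50.7, 73.5]
tcp_rot: [[-0.163, 0.987, 0.013], [0.987, 0.163, -0.003], [-0.005, 0.012, -1.0]]
wrist_force: [1.1, -0.2, -0.4]
grip_width: 0.457
```

```bash
python3 -c "
from h import *
to([538.1,-49.4,43],99.4);wr('w10.png')"
```

```text
t 14.15 tool mm [ 2.6 -7.6 30.3] rotvec [ 0.0124  0.0054 -0.0001] pos [545.6 -50.7  73.5] F [ 1.1 -0.2 -0.4] g 0.457
```

View pics/w10.png

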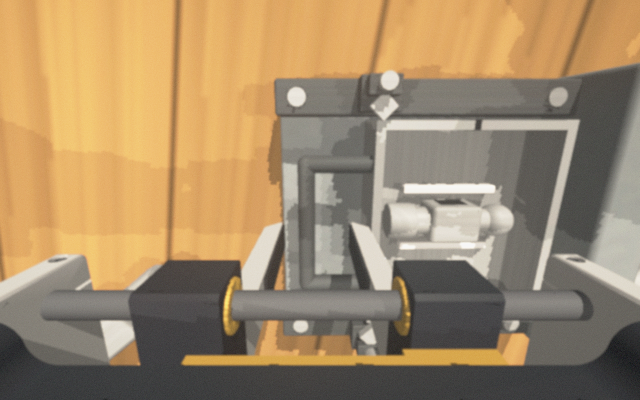

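Emit:
carry_out([
  [[0.0025,-0.0085,0],[0.013,0.005,0]],
  [[0,0,0],[0,0,0]],
  [[0,0,0],[0,0,0]],
  [[0,0,0],[0,0,0]],
])

```text
time: 14.6
tool_pos: [538.2, -50.0, 76.7]
tcp_rot: [[-0.163, 0.987, 0.004], [0.987, 0.163, -0.002], [-0.002, 0.004, -1.0]]
wrist_force: [0.2, 0.4, -0.5]
grip_width: 0.459
```

```bash
python3 -c "
from h import *
to([538.1,-49.4,43],99.4)"
```

```text
t 14.6 tool mm [ 0.7 -0.1 33.6] rotvec [ 0.0036  0.0023 -0.0001] pos [538.2 -50.   76.7] F [ 0.2  0.4 -0.5] g 0.459
```

Descend in small increments, compensating the drift.

Emit:
carry_out([
  [[0.0005,-0.001,0.008],[0.006,0.003,0]],
  [[0,-0.002,0.008],[0.002,0,0]],
  [[0,-0.001,0.002],[0.001,0,0]],
  [[0,0,0],[0,0,0]],
  [[0,0,0],[0,0,0]],
])

```text
time: 15.1
tool_pos: [533.4, -50.1, 56.5]
tcp_rot: [[-0.163, 0.987, -0.007], [0.987, 0.163, 0.0], [0.001, -0.007, -1.0]]
wrist_force: [0.4, 0.2, 1.2]
grip_width: 0.463
```

```bash
python3 -c "
from h import *
to([538.1,-49.4,43],99.4)"
```

```text
t 15.1 tool mm [-0.1  4.9 13.5] rotvec [-0.0072 -0.0014 -0.0002] pos [533.4 -50.1  56.5] F [0.4 0.2 1.2] g 0.463
```

Emit:
carry_out([
  [[0,0.005,0.004],[-0.007,-0.001,0]],
  [[0,0,0],[0,0,0]],
  [[0,0,0.006],[0,0,0]],
  [[0,0,0],[0,0,0]],
  [[0,0,0],[0,0,0]],
])

```text
time: 15.6
tool_pos: [539.2, -49.3, 45.8]
tcp_rot: [[-0.163, 0.987, 0.001], [0.987, 0.163, 0.0], [0.0, 0.001, -1.0]]
wrist_force: [-0.3, 0.9, 1.0]
grip_width: 0.459
```

```bash
python3 -c "
from h import *
to([538.1,-49.4,43],99.4)"
```

```text
t 15.6 tool mm [ 0.1 -1.1  2.8] rotvec [ 0.0011 -0.0001 -0.0001] pos [539.2 -49.3  45.8] F [-0.3  0.9  1. ] g 0.459
```

Emit:
carry_out([
  [[0,-0.001,0.003],[0.001,0,0]],
  [[0,0,0],[0,0,0]],
  [[0,0,0],[0,0,0]],
])

```text
time: 15.9
tool_pos: [538.1, -49.5, 42.6]
tcp_rot: [[-0.163, 0.987, 0.0], [0.987, 0.163, 0.0], [0.0, 0.0, -1.0]]
wrist_force: [-0.1, -0.2, 0.1]
grip_width: 0.459
```

Emit:
carry_out([
  [[0,0,0],[0,0,0]],
  [[0,0,0],[0,0,0]],
  [[0,0,0],[0,0,0]],
  [[0,0,0],[0,0,0]],
  [[0,0,0],[0,0,0]],
  [[0,0,0],[0,0,0]],
], grip=1, newtons=45)

```text
time: 16.5
tool_pos: [538.4, -49.5, 42.9]
tcp_rot: [[-0.163, 0.987, 0.001], [0.987, 0.163, -0.0], [-0.0, 0.001, -1.0]]
wrist_force: [0.4, -0.5, -0.1]
grip_width: 0.117
```

```bash
python3 -c "
from h import *
to([538.1-61*.9866,-49.4-61*.1633,43],99.4);wr('w11.png')"
```

```text
t 16.5 tool mm [  0.2 -61.3  -0.1] rotvec [ 0.0008  0.0003 -0.0002] pos [538.4 -49.5  42.9] F [ 0.4 -0.5 -0.1] g 0.117
```

View pics/w11.png

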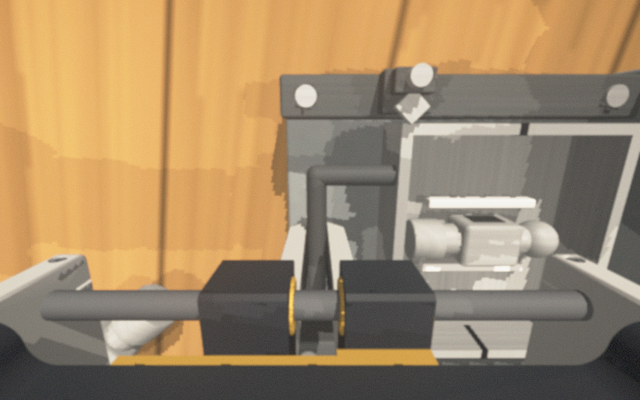

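Emit:
carry_out([
  [[0,-0.003,0],[0,0,0]],
  [[0,-0.005,0],[0,0,0]],
  [[0,-0.006,0],[0,0,0]],
  [[0,-0.006,0],[0,0,0]],
  [[0,-0.006,0],[0,0,0]],
  [[0,-0.006,0],[0,0,0]],
  [[0,-0.004,0],[0,0,0]],
  [[0,0,0],[0,0,0]],
  [[0,0,0],[0,0,0]],
])

```text
time: 17.45
tool_pos: [508.6, -54.5, 43.0]
tcp_rot: [[-0.161, 0.987, 0.022], [0.987, 0.161, 0.002], [-0.002, 0.022, -1.0]]
wrist_force: [4.5, 1.4, -5.3]
grip_width: 0.116
```

```bash
python3 -c "
from h import *
to([538.4-61*.9866,-49.5-61*.1633,43],99.4)"
```

```text
t 17.45 tool mm [  0.  -30.8  -0.7] rotvec [ 0.0219  0.0019 -0.0023] pos [508.6 -54.5  43. ] F [ 4.5  1.4 -5.3] g 0.116
```

Emit:
carry_out([
  [[0,-0.004,0],[0.012,0,0]],
  [[0,-0.005,0],[0.01,0,0]],
  [[0,-0.005,0],[0.005,0,0]],
  [[0,-0.005,0],[0.003,0,0]],
  [[0,-0.003,0],[0,0,0]],
  [[0,0,0],[0,0,0]],
  [[0,0,0],[0,0,0]],
])

```text
time: 18.15
tool_pos: [494.3, -56.9, 43.0]
tcp_rot: [[-0.159, 0.987, 0.012], [0.987, 0.159, -0.001], [-0.003, 0.012, -1.0]]
wrist_force: [5.4, 0.9, -6.9]
grip_width: 0.113
```

```bash
python3 -c "
from h import *
to([538.4-61*.9866,-49.5-61*.1633,43],99.4)"
```

```text
t 18.15 tool mm [  0.  -16.3  -0.2] rotvec [ 0.0116  0.003  -0.0046] pos [494.3 -56.9  43. ] F [ 5.4  0.9 -6.9] g 0.113
```

Emit:
carry_out([
  [[0,-0.005,0],[0.012,0.003,-0.005]],
  [[0,-0.005,0],[0.006,0,0]],
  [[0,-0.005,0],[0.003,0,0]],
  [[0,-0.002,0],[0,0,0]],
  [[0,0,0],[0,0,0]],
  [[0,0,0],[0,0,0]],
])

```text
time: 18.75
tool_pos: [485.6, -58.3, 43.0]
tcp_rot: [[-0.161, 0.987, 0.011], [0.987, 0.161, 0.001], [-0.001, 0.011, -1.0]]
wrist_force: [7.6, 1.5, -8.5]
grip_width: 0.114
```

```bash
python3 -c "
from h import *
to([538.4-61*.9866,-49.5-61*.1633,43],99.4);wr('w12.png');snap('top','top12.png')"
```

```text
t 18.75 tool mm [ 0.1 -7.4 -0.1] rotvec [ 0.0114  0.0009 -0.0024] pos [485.6 -58.3  43. ] F [ 7.6  1.5 -8.5] g 0.114
```

View pics/w12.png

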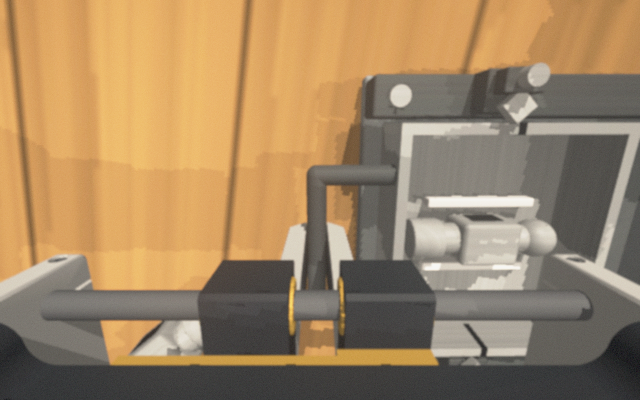

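```bash
python3 - <<'E'
from h import *
im=cv2.imread('pics/w12.png')
a=cv2.resize(im[85:145,475:575],None,fx=6,fy=6,interpolation=cv2.INTER_CUBIC)
cv2.imwrite('pics/w12c.png',a)
E
```

```text
(no output)
```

View pics/w12c.png

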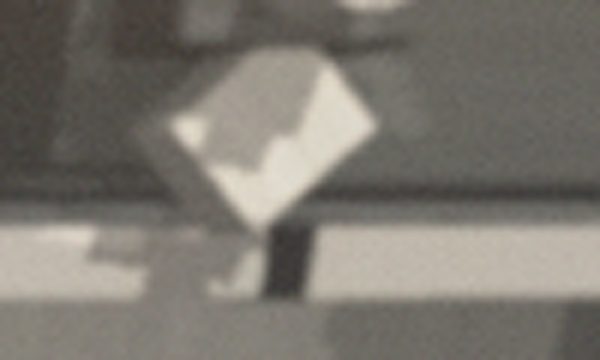

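View pics/top12.png

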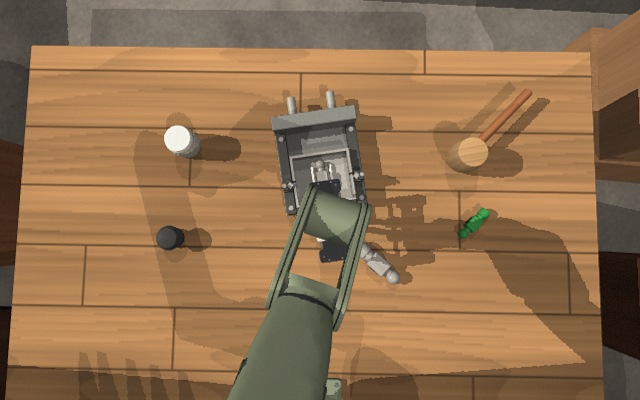

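```bash
python3 - <<'E'
from h import *
c=ld('w12.png')
u=np.array([np.cos(np.radians(9.4)),np.sin(np.radians(9.4))])
P=lambda x,y,z:ray(c,475+(x+.5)/6-.5,85+(y+.5)/6-.5,z)
for z in (63,65,67,69):
  t=P(258,228,z); s=P(289,262,62); print(z,t,s,(s-t)[:2]@u)
E
```

```text
63 [576.2071145   31.63312955  63.        ] [580.57248034  29.44582062  62.        ] 3.9495040784445035
65 [574.81437891  31.38586368  65.        ] [580.57248034  29.44582062  62.        ] 5.363923180588352
67 [573.42164331  31.1385978   67.        ] [580.57248034  29.44582062  62.        ] 6.7783422827323125
69 [572.02890772  30.89133193  69.        ] [580.57248034  29.44582062  62.        ] 8.192761384876162
```

Emit:
carry_out([
  [[0,-0.005,0.0005],[0.01,0,-0.002]],
  [[0,-0.005,0.0005],[0.004,0,0]],
  [[0,-0.001,0],[0,0,0]],
])

```text
time: 19.15
tool_pos: [480.4, -59.2, 43.0]
tcp_rot: [[-0.161, 0.987, 0.011], [0.987, 0.161, 0.0], [-0.001, 0.011, -1.0]]
wrist_force: [7.3, 2.3, -9.9]
grip_width: 0.115
```

Emit:
carry_out([
  [[0,0,0],[0,0,0]],
])

```text
time: 19.25
tool_pos: [481.5, -59.0, 43.0]
tcp_rot: [[-0.161, 0.987, 0.014], [0.987, 0.161, 0.001], [-0.002, 0.014, -1.0]]
wrist_force: [6.1, 1.3, -7.1]
grip_width: 0.111
```

Emit:
carry_out([
  [[0,0,0],[0,0,0]],
])

```text
time: 19.35
tool_pos: [482.6, -58.9, 43.0]
tcp_rot: [[-0.16, 0.987, 0.017], [0.987, 0.16, 0.001], [-0.002, 0.017, -1.0]]
wrist_force: [7.6, 2.0, -8.5]
grip_width: 0.114
```

```bash
python3 -c "
from h import *
to([538.4-60.8*.9866,-49.5-60.8*.1633,43],99.4)"
```

```text
t 19.35 tool mm [ 0.1 -4.2 -0.1] rotvec [ 0.0167  0.0019 -0.0029] pos [482.6 -58.9  43. ] F [ 7.6  2.  -8.5] g 0.114
```

Emit:
carry_out([
  [[0,-0.004,0],[0.012,0.001,-0.003]],
  [[0,-0.003,0],[0.006,0,0]],
  [[0,-0.0012,0],[0.004,0,0]],
  [[0,-0.0012,0],[0.003,0,0]],
])

```text
time: 19.75
tool_pos: [479.2, -59.4, 43.0]
tcp_rot: [[-0.161, 0.987, 0.006], [0.987, 0.161, -0.001], [-0.002, 0.006, -1.0]]
wrist_force: [6.9, 2.2, -6.6]
grip_width: 0.118
```

```bash
python3 -c "
from h import *
to([538.4-60.8*.9866,-49.5-60.8*.1633,43],99.4)"
```

```text
t 19.75 tool mm [ 0.1 -0.8 -0.1] rotvec [ 0.0062  0.0015 -0.002 ] pos [479.2 -59.4  43. ] F [ 6.9  2.2 -6.6] g 0.118
```

Emit:
carry_out([
  [[0,-0.002,0],[0.003,0,0]],
  [[0,-0.0012,0],[0.003,0,0]],
  [[0,-0.0012,0],[0.003,0,0]],
])

```text
time: 20.05
tool_pos: [479.2, -59.4, 43.0]
tcp_rot: [[-0.16, 0.987, 0.008], [0.987, 0.16, -0.001], [-0.002, 0.008, -1.0]]
wrist_force: [6.3, 0.9, -6.7]
grip_width: 0.117
```

```bash
python3 - <<'E'
from h import *
to([538.4-60.8*.9866,-49.5-60.8*.1633,43],99.4)
wr('w13.png')
to([538.4-60.8*.9866,-49.5-60.8*.1633,43],99.4)
c=camera('top');t=c['color'][:,:,::-1]
im=cv2.imread('pics/w13.png')
cv2.imwrite('pics/w13c.png',cv2.resize(im[85:145,475:575],None,fx=6,fy=6,interpolation=cv2.INTER_CUBIC))
cv2.imwrite('pics/top13c.png',cv2.resize(t[130:230,265:380],None,fx=6,fy=6,interpolation=cv2.INTER_CUBIC))
s=snap('scene','scene13.png')
cv2.imwrite('pics/scene13c.png',cv2.resize(s['color'][180:300,205:365,::-1],None,fx=5,fy=5,interpolation=cv2.INTER_CUBIC))
E
```

```text
t 20.05 tool mm [ 0.1 -0.8 -0. ] rotvec [ 0.0078  0.0021 -0.0033] pos [479.2 -59.4  43. ] F [ 6.3  0.9 -6.7] g 0.117
t 20.1 tool mm [ 0.1 -0.8 -0. ] rotvec [ 0.0078  0.0021 -0.0033] pos [479.2 -59.4  43. ] F [ 6.8  1.3 -7.2] g 0.115
```

View pics/w13.png

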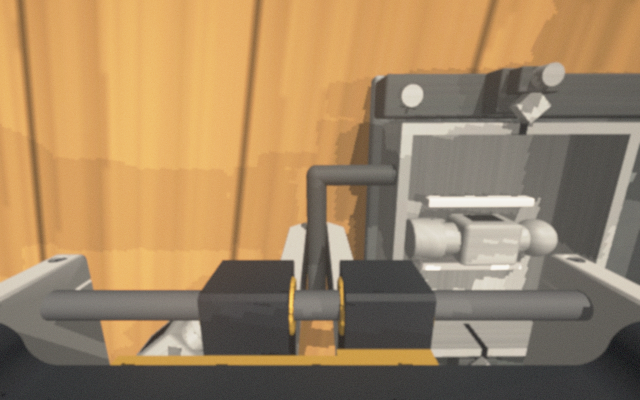

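View pics/w13c.png

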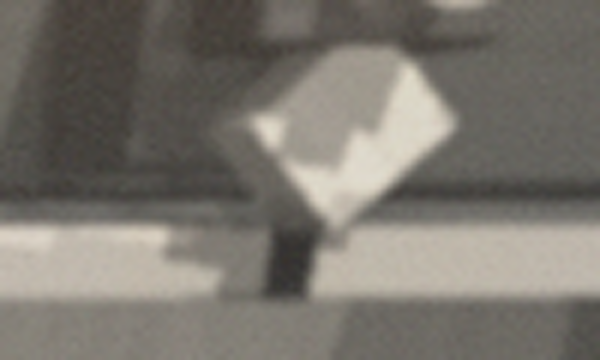

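View pics/top13c.png

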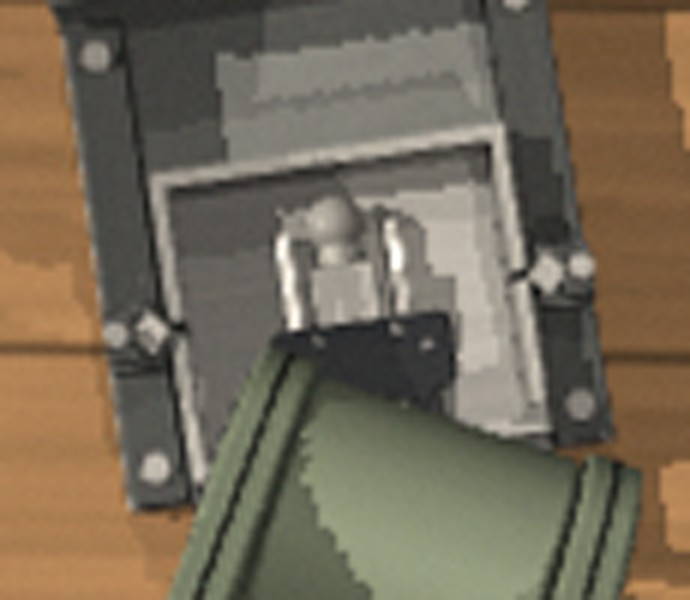

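View pics/scene13c.png

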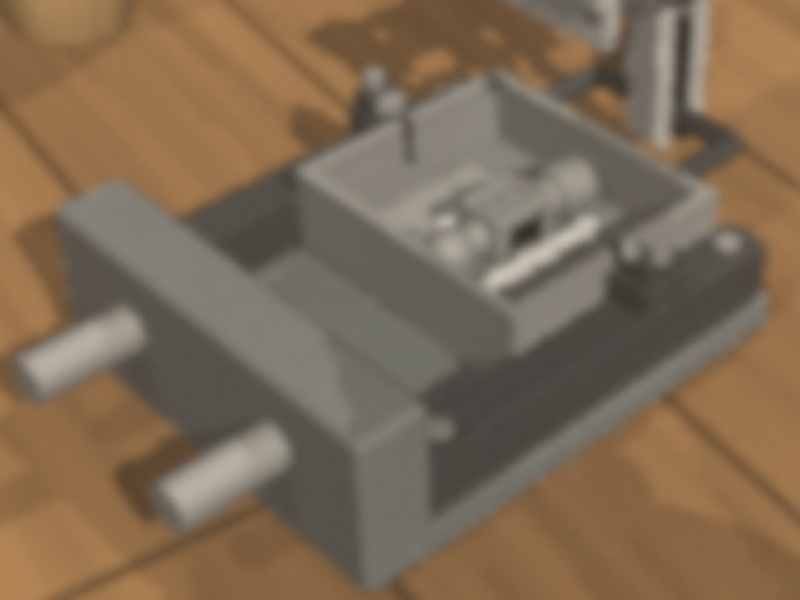

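```bash
python3 - <<'E'
from h import *
c=ld('w13.png')
u=np.array([np.cos(np.radians(9.4)),np.sin(np.radians(9.4))])
P=lambda x,y,z:ray(c,475+(x+.5)/6-.5,85+(y+.5)/6-.5,z)
for z in (65,67):
  t=P(333,228,z); s=P(291,262,62); print(z,t,s,(s-t)[:2]@u)
# scribe vs mark measured in w8
print((s[:2]-[572.9,32.06])@u,(s[:2]-[573.3,32.06])@u)
c=camera('top')
P=lambda x,y,z:ray(c,265+(x+.5)/6-.5,130+(y+.5)/6-.5,z)
L=P(180,332,62),P(513,277,62)
for z in (65,67):
  T=P(171,332,z),P(530,272,z); print(z,[((a-b)[:2]@u).round(2) for a,b in zip(L,T)])
to([538.4-60.8*.9866,-49.5-60.8*.1633,43],99.4)
E
```

```text
65 [574.60113953  31.24562551  65.        ] [574.1687959   28.30338718  62.        ] -0.9070820952337865
67 [573.13295226  30.98974829  67.        ] [574.1687959   28.30338718  62.        ] 0.5831819827136494
0.6382063091863861 0.24357744454362085
65 [np.float64(-0.18), np.float64(-0.64)]
67 [np.float64(0.06), np.float64(-0.39)]
t 20.25 tool mm [ 0.1 -0.7 -0. ] rotvec [ 0.0077  0.0021 -0.0034] pos [479.2 -59.4  43. ] F [ 7.7  2.3 -6.7] g 0.112
```

```bash
python3 - <<'E'
from h import *
for i in range(10): camera('top')
to([538.4-60.8*.9866,-49.5-60.8*.1633,43],99.4)
print(np.abs(sense()['joint_velocities']).max())
print(job_done())
E
```

```text
t 20.75 tool mm [ 0.1 -0.8 -0. ] rotvec [ 0.0078  0.0021 -0.0033] pos [479.2 -59.4  43. ] F [ 7.8  2.2 -8.1] g 0.112
0.0876912337664981
the job is handed in; nothing more can be done
None
```

I laid the smaller grey hammer head on the floor of the home drawer, between the two ridges, and let go of it. Then I gripped the bar handle from above and pulled the drawer out about 60 mm to the pointers. I handed the job in at 20.75 s, still holding the handle at 45 N.

**Alignment:** The top view put the scribed lines within about 0.7 mm of the pointer tips on both sides. The wrist view of the left side gave −0.9 to +0.6 mm, depending on whether the visible tip is taken as 65 or 67 mm high. The arm's own travel reading was 0.8 mm short of my target, so the checks agree to within about 1 mm.

**Holding still:** The arm pose did not change over the last 0.7 s of checks. The wrist force was steady at about 8 N along the pull, with a downward load of about 8 N that I left in place.

**Other items:** The last wide top view, taken about 7 mm before the end of the pull, showed the mallet, tin, dolly and both look-alike heads where they started.

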